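Roll a cartridge up the ramp into the preheater with a paddle

TASK

Take the blue-handled paddle and with its white blade roll the copper cartridge up the ramp into the preheater bay, over the brass bar inside, then keep pressing it for a moment, gently, against the spring buffer behind the bar (about 8 N, never above 15 N) and ease off so that it stays lodged behind the bar. Finally stand the paddle upright on the green pad where you found it and let go. Do not touch the cartridge with the hand, and leave the jar, the steel ring and the plaster model where they are.

Things in the scene. Friction and masses are not known exactly. Their poses are not given: they have to be found in the camera images.
- ramp: Fixed aluminium ramp, 345 mm long. Origin: at table height under the middle of its low end; +x is horizontal, uphill; z up. Floor rises at 3 degrees: 40 + 0.0524 x mm above the table. Lane y = -33 to 33 mm between rails 12 mm high, 6 thick. A keeper 4 mm high crosses the floor at x = 0 to 6 mm. The cartridge rolls freely and runs back down if let go.
- preheater: Fixed cream preheater with a steel-roofed bay over the ramp's upper end. Origin: at table height under the middle of the bay's mouth, 195 mm along the ramp's centre line; +x is the way in (the ramp's +x). Bay 84 mm wide inside; roof 102 to 107 mm above the table, slotted (24 mm) over its first 75 mm. The housing, 150 mm high, 170 wide, fills x = 150 to 300 mm.
- cartridge: Copper-coloured cylinder with a black band, diameter 36 mm, length 60 mm, 0.1 to 0.2 kg, lying across the ramp at the low end against the keeper. Origin: at its centre; its y axis is its axis.
- paddle: Paddle, 0.1 kg, standing on the green pad. Origin: middle of the underside of its grip's foot; +x points to the blade, z up. Blue grip 56 (x) x 16 (y) mm, top at z = 65 mm, foot 56 x 36 x 8 mm; hold it across the 16 mm at z = 45 to 57 mm, x = 0. A bar 12 x 10 mm at z = 13 mm leads to the slippery white blade: 40 mm wide (y), z = 0 to 26 mm, 8 mm thick, pushing face at x = 134 mm.
- pad: Fixed green pad 200 x 80 x 8 mm, the paddle's place. Origin: at table height, where the paddle's origin belongs; +x is the way the blade points; the slab spans x = -45 to 155 mm. The paddle stands on its top, 8 mm above the table.
- jar: Amber glass jar with white cap, diameter 48 mm, height 70 mm, origin under its centre: leave alone.
- clampring: Steel clamping ring, outer diameter 100 mm, 12 mm high, lying flat, origin under its centre: leave alone.
- plastermodel: Yellowish plaster dental-arch model, 55 x 75 x 35 mm, origin under its centre: leave alone.
- paddle_blade (a point): Middle of the paddle blade's white pushing face (paddle x = 134, y = 0, z = 13 mm).
- bay_mouth (a point): Middle of the bay's mouth at the ramp floor. Inside, at a depth unknown and not measured, a stiff holder: a round brass bar across the floor, 4 mm high, 45 to 70 mm in, and 31.6 mm behind it the face of a spring buffer, 18 mm above the floor, 2 N/mm, stroke 6 mm, then solid. Rolling over the bar takes a push of 1 to 4 N; the cartridge then lies 12.6 mm behind the bar, 1 mm short of the buffer.
Not all that is in view belongs to the job. Leave any pink look-alike of the paddle alone.

How it is judged:
By the outcome, as a careful person would: the job done as asked, in the order asked, and still so for the second after the job is handed in, with the robot touching nothing.
It also fails if it takes over 64 s, if anything falls off the work surface, if the arm or the gripper's body presses on something with over 40 N, if the wrist force passes 120 N, or if a joint passes its speed limit or range.

ROBOT

A 7-joint arm with a two-finger parallel gripper is mounted at the origin on the work surface. World frame = base frame: x ahead of the robot, y to its left, z up, the work surface at z = 0. Lengths are in m, angles in rad, forces in N, time in s.
With the tool pointing down it reaches from about 0.425 to 0.875 m from the base axis. Payload 8.4 kg.
Tool frame: the origin (TCP) lies midway between the tips of the shut fingers; the grasp point (between the pads) lies 19 mm behind it; x points along the fingers, y is the direction in which the jaws open and shut, and the axes are right-handed (so a half turn about x gives the same grasp; the last joint's range is limited). The gripper opens to 85 mm and grips with 20 to 120 N. Pads are 22 mm wide; open, the fingers measure 114 mm over their backs; the gripper's body (76 mm by 85 mm) begins 54 mm behind the grasp point. The pads swing forward as they close: fully open they stand 13 mm farther back than shut.
Start: joints at [-1.427, 0.333, 0.04, 1.465, -0.013, 1.343, -0.059], TCP at [0.156, 0.631, 0.231] pointing down, gripper open.
Joint ranges: [-2.58, 2.58], [-0.38, 2.09], [-1.3, 1.39], [0.25, 2.4], [-1.5, 4.64], [0.08, 2.09], [-2.65, 2.65]. Speed limits (rad/s): [2.22, 2.22, 2.79, 2.79, 3.14, 3.14, 3.14].

INTERFACE

Orientations are given as a unit quaternion [x, y, z, w].
In Python, from plant import ctrl, jaws, kin, eyes, workorder, monitor gives the robot as it stands. The module is installed in compiled form; this text tells all that it offers. Calls block until the motion is done:
- ctrl.movep(position, orientation): joint-space move of the TCP to a pose.
- ctrl.servo_line(position, rotation=None, vel=0.15, max_force=None): straight line of the TCP; rotation=None keeps the orientation; vel is the mean speed in m/s. With max_force (N) it stops when the force on the tool has changed by that much, and returns True; else False.
- ctrl.move_j(angles): joint-space move.
- jaws.grip(opening): finger opening in m; the grip force is fixed at half the most; returns when the fingers have stopped.
- ctrl.wait(seconds).
- kin.ik(position, orientation): joint angles nearest the present ones, or None.
- eyes.grab_frame(name): name is "side" or "top" or "wrist"; returns a dict with "pixels" (420x560x3 uint8, blue, green, red), "mtx" (3x3 intrinsics, pixels), "k1" (the pictures are not rectified: a ray, as slopes to the right and down, at radius r is drawn at 1 + k1 r^2 times it, then the intrinsics apply), "pose" (4x4, takes a point from camera to world coordinates). Camera axes: x right, y up, looking along -z (the intrinsics and any distortion apply to the point x, -y, -z); pixel columns grow to the right and rows downward; lengths in m; the calibration is good to about 2 mm. A picture is of the moment at which its call begins. There is no depth.
A pose or a line that the arm cannot do raises ctrl.Unreachable and nothing moves.
- workorder.job_done(): hands the job in, once; it reports no verdict.
Readings, each from a call of its own:
- monitor.get_clock(): time.
- monitor.get_q(): joint angles.
- monitor.get_joint_velocities(): joint speeds.
- monitor.get_joint_torque(): joint torques, N m.
- monitor.get_ee_pos(): TCP position.
- monitor.get_tool_rot(): TCP orientation.
- monitor.get_wrist_force(): force on the tool from outside, world axes, zero at the start.
- monitor.get_moment(): the same for the moment, N m.
- monitor.get_finger_gap(): finger opening in m.
Only numpy, scipy, OpenCV 4.12 (cv2) and the standard library are available. Lean on these libraries where they do the work, as an engineer would, in place of code of your own. Each camera call takes 0.05 s, during which the arm holds its last target.

## Working session

There is one attempt and no reset: what is moved stays moved. The work goes in short steps, each a Python script; the robot and the scene stay as the last script left them, time stands still between calls to the robot, and variables do not carry over. Pictures are saved under pics/ and viewed, and the job is handed in when it is done.

```bash
mkdir -p pics; ls; cat > h.py <<'E'
import numpy as np, cv2
from scipy.spatial.transform import Rotation as R
from plant import ctrl, jaws, kin, eyes, workorder, monitor
E
python3 - <<'E'
from h import *
import pickle
for n in ("side","top","wrist"):
    f=eyes.grab_frame(n); cv2.imwrite(f"pics/{n}0.png",f["pixels"]); pickle.dump(f,open(f"{n}0.pkl","wb"))
    print(n,f["mtx"].tolist(),f["k1"],np.round(f["pose"],4).tolist())
print(monitor.get_clock(),monitor.get_ee_pos(),monitor.get_tool_rot(),monitor.get_wrist_force(),monitor.get_finger_gap())
E
```

```text
pics
side [[412.3045686546762, 0.0, 278.3563154958145], [0.0, 412.3045686546762, 210.1394549799933], [0.0, 0.0, 1.0]] -0.0590113851297564 [[0.9534, 0.1476, -0.2631, 0.3423], [-0.3016, 0.4853, -0.8207, -0.7798], [0.0065, 0.8618, 0.5072, 0.4686], [0.0, 0.0, 0.0, 1.0]]
top [[416.4272717184583, 0.0, 278.42609536442467], [0.0, 416.4272717184583, 206.8039403242493], [0.0, 0.0, 1.0]] -0.05791484442064415 [[0.0133, 0.9808, -0.1944, 0.3834], [-0.9997, 0.0091, -0.0226, -0.1265], [-0.0204, 0.1946, 0.9807, 0.9896], [0.0, 0.0, 0.0, 1.0]]
wrist [[359.7446651241519, 0.0, 280.90087439025865], [0.0, 359.7446651241519, 205.35027118677218], [0.0, 0.0, 1.0]] -0.04514585463884345 [[0.241, -0.9168, -0.3185, 0.0743], [0.9705, 0.2273, 0.0801, 0.6505], [-0.001, -0.3284, 0.9445, 0.3746], [0.0, 0.0, 0.0, 1.0]]
0.15 [0.1561629  0.63060335 0.23063575] [ 0.08518138  0.70193187 -0.08604662  0.70187731] [-0.50702952  0.12052604 -0.15822036] 0.0854321794252052
```

View pics/side0.png

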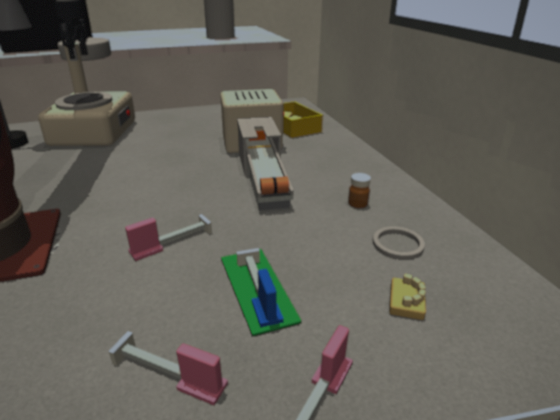

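View pics/top0.png

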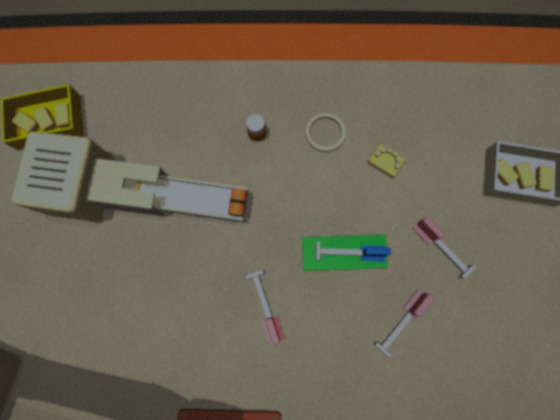

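View pics/wrist0.png

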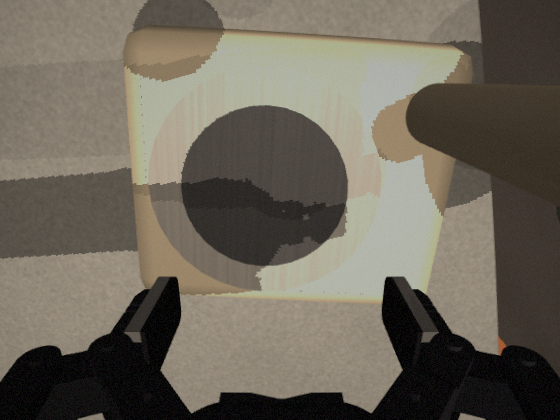

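```bash
cat >> h.py <<'E'
import pickle
def ray(f,u,v):
    K=f["mtx"]; k=f["k1"]
    p=np.array([(u-K[0,2])/K[0,0],(v-K[1,2])/K[1,1]]); q=p.copy()
    for _ in range(20): q=p/(1+k*(q@q))
    P=np.array(f["pose"]); return P[:3,3],P[:3,:3]@np.array([q[0],-q[1],-1])
def onz(f,u,v,z):
    o,d=ray(f,u,v); return o+d*(z-o[2])/d[2]
def proj(f,X):
    P=np.array(f["pose"]); X=np.atleast_2d(X); c=(X-P[:3,3])@P[:3,:3]
    s=np.c_[c[:,0],-c[:,1]]/(-c[:,2:3]); s=s*(1+f["k1"]*(s**2).sum(1,keepdims=True))
    return s*[f["mtx"][0,0],f["mtx"][1,1]]+[f["mtx"][0,2],f["mtx"][1,2]]
def crop(img,x0,y0,x1,y1,s,name,gain=1.6):
    c=np.clip(img[y0:y1,x0:x1].astype(float)*gain,0,255).astype(np.uint8); c=cv2.resize(c,None,fx=s,fy=s,interpolation=cv2.INTER_CUBIC)
    st=10
    for x in range((x0+st-1)//st*st,x1,st):
        cv2.line(c,((x-x0)*s,0),((x-x0)*s,6 if x%50 else 14),(0,255,255),1)
        if x%20==0: cv2.putText(c,str(x),((x-x0)*s+2,16),0,.38,(0,255,255),1)
    for y in range((y0+st-1)//st*st,y1,st):
        cv2.line(c,(0,(y-y0)*s),(6,(y-y0)*s),(0,255,255),1); cv2.putText(c,str(y),(8,(y-y0)*s+4),0,.38,(0,255,255),1)
    cv2.imwrite("pics/"+name,c)
def load(n): return pickle.load(open(n,"rb"))
E
python3 - <<'E'
from h import *
t=load("top0.pkl")["pixels"]; s=load("side0.pkl")["pixels"]
crop(t,80,145,260,230,4,"c1.png"); crop(t,290,225,400,280,7,"c2.png")
crop(s,210,80,320,215,5,"c3.png",1.8) 
crop(s,210,235,310,335,6,"c4.png",1.8)
E
```

```text
(no output)
```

View pics/c1.png

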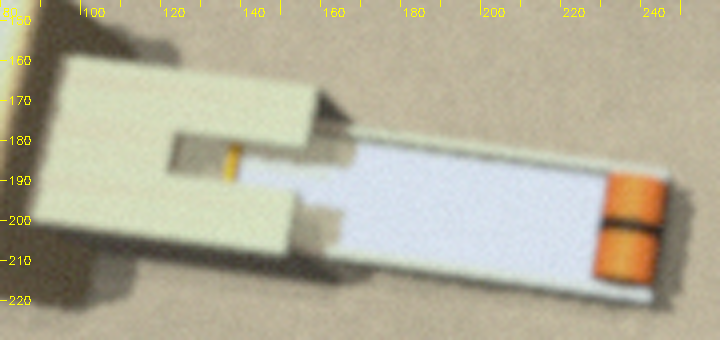

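View pics/c2.png

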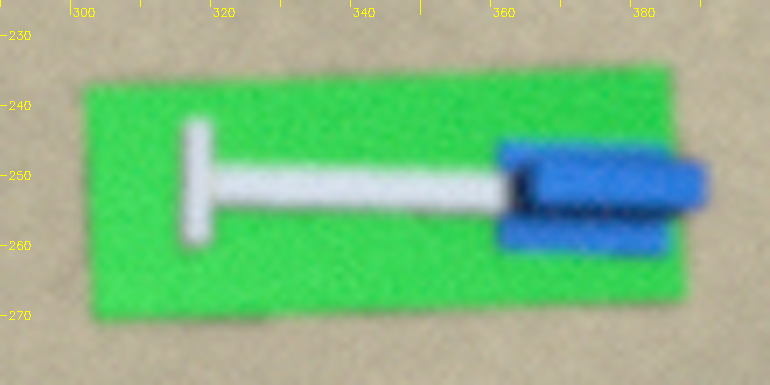

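View pics/c3.png

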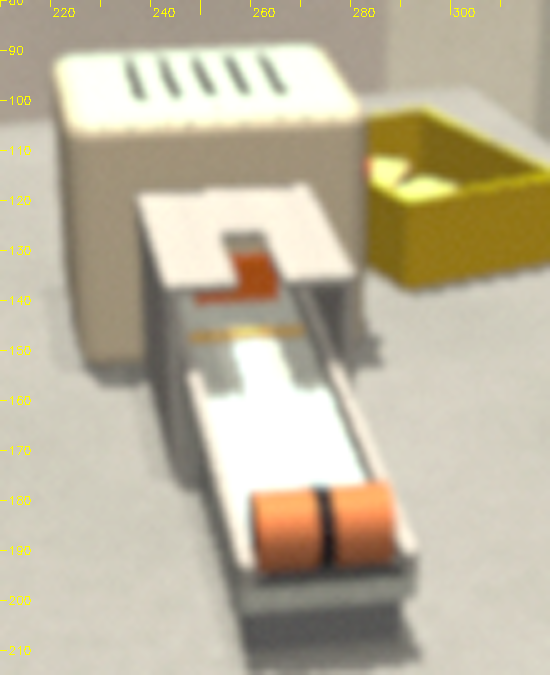

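View pics/c4.png

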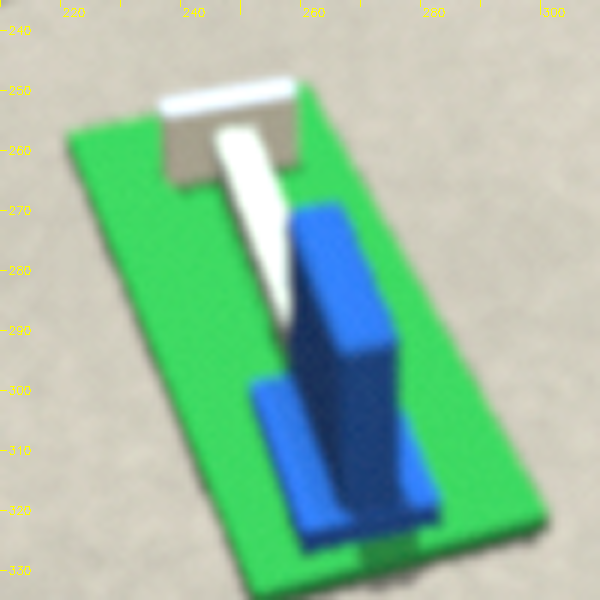

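```bash
cat > fit.py <<'E'
from h import *
from scipy.optimize import least_squares
t=load("top0.pkl"); s=load("side0.pkl")
def px(c,x0,y0,sc): return np.array(c,float)/sc+[x0,y0]-0.5+0.5/sc
def fit(sets,x0,nw=1):
    def res(p):
        out=[]
        c,sn=np.cos(p[2]),np.sin(p[2])
        for f,local,pix in sets:
            L=np.array([l(p) if callable(l) else l for l in local],float)/1000
            W=np.c_[p[0]+c*L[:,0]-sn*L[:,1],p[1]+sn*L[:,0]+c*L[:,1],L[:,2]]
            out.append((proj(f,W)-pix).ravel())
        return np.concatenate(out)
    r=least_squares(res,x0,loss="soft_l1"); return r.x,res(r.x).reshape(-1,2)
def show(n,sets,x0):
    for lab,ss in (("both",sets),("top",sets[:1]),("side",sets[1:])):
        p,r=fit(ss,x0); print(n,lab,np.round(p,4),"yaw deg",np.degrees(p[2]).round(2)); 
        if lab=="both": print(np.round(r,1).tolist()); P=p
    return P
# local left (+y local)
pad=[(155,-40,8),(155,40,8),(-45,40,8),(-45,-40,8)]
# +x = world +y ; local +y = world -x -> image down in top, left in side
sets=[(t,pad,px([(83,86),(93,320),(686,300),(671,68)],290,225,7)),
      (s,pad,px([(305,82),(68,138),(250,588),(548,515)],210,235,6))]
P=show("pad",sets,[.4,-.3,1.6])
pd=[(28,-8,73),(28,8,73),(-28,8,73),(-28,-8,73)]
bl=[(134,-20,34),(134,20,34),(126,20,34),(126,-20,34)]
sets=[(t,pd+bl,px([(530,158),(530,204),(706,208),(706,162),(186,120),(182,246),(212,248),(213,118)],290,225,7)),
      (s,pd+bl,px([(342,203),(291,215),(340,354),(396,338),(292,79),(159,100),(163,117),(297,95)],210,235,6))]
show("paddle",sets,P)
w=lambda x,sg:(lambda p:(x,sg*p[3]*1000,107))
rt=[(0,-39,52),(0,39,52),w(345,1),w(345,-1),w(195,-1),w(195,1),(270,12,107),(270,-12,107)]
rs=[(0,-39,52),(0,39,52),w(345,1),w(345,-1),w(195,-1),w(195,1)]
sets=[(t,rt,px([(668,178),(652,302),(32,220),(65,57),(320,88),(288,254),(167,172),(175,133)],80,145,4)),
      (s,rs,px([(410,555),(240,572),(138,195),(307,185),(353,277),(160,288)],210,80,5))]
Rm=show("ramp",sets,[.5,-.0,1.5,.046])
c,sn=np.cos(Rm[2]),np.sin(Rm[2])
def loc(W): d=W[:2]-Rm[:2]; return np.round(1000*np.array([c*d[0]+sn*d[1],-sn*d[0]+c*d[1]]),1)
for f,q in ((t,px([(233,147),(230,180),(237,147),(225,180)],80,145,4)),(s,px([(187,336),(303,330),(187,330),(303,324)],210,80,5))):
    for u in q: print("bar",loc(onz(f,*u,0.057)))
for u in px([(605,172),(668,180),(592,277),(653,285)],80,145,4): print("cart",loc(onz(t,*u,0.060)))
for n,u,z in (("jar",(256,120),.07),("ring",(326,132),.012),("model",(387,161),.035)): print(n,np.round(onz(t,*u,z),3))
for n,u in (("pinkT1",(272,330)),("pinkT2",(418,303)),("pinkT3",(428,230))): print(n,np.round(onz(t,*u,.06),3))
E
python3 fit.py
```

```text
pad both [ 0.4734 -0.3157  1.6127] yaw deg 92.4
[[-0.0, -0.4], [-0.2, 0.2], [0.7, 0.3], [0.3, -0.6], [0.5, -0.7], [-1.1, -1.6], [-0.4, 0.8], [0.4, -0.4]]
pad top [ 0.4731 -0.3153  1.6121] yaw deg 92.37
pad side [ 0.4734 -0.3163  1.6128] yaw deg 92.41
paddle both [ 0.4693 -0.3266  1.5497] yaw deg 88.79
[[0.5, -0.7], [0.5, 0.0], [0.9, 0.2], [0.8, -0.5], [0.3, -0.1], [0.6, -0.7], [-0.2, -0.9], [-0.1, 0.2], [-0.3, -1.2], [-1.9, -1.4], [-0.7, -0.6], [0.9, -0.0], [-0.5, -0.0], [-0.2, 0.1], [0.1, -0.2], [-0.2, -0.1]]
paddle top [ 0.4688 -0.3256  1.5527] yaw deg 88.96
paddle side [ 0.4694 -0.3278  1.5489] yaw deg 88.75
ramp both [ 0.5746 -0.0279  1.4432  0.0477] yaw deg 82.69
[[1.0, -1.2], [-0.2, 0.6], [-1.3, -0.3], [0.0, -0.4], [0.2, 0.1], [-0.3, 0.3], [0.5, 0.6], [0.8, -0.0], [0.7, -0.5], [-0.9, -1.1], [-0.4, -0.2], [-0.4, 0.0], [0.0, -0.1], [0.7, -0.1]]
ramp top [ 0.5751 -0.0277  1.4452  0.0474] yaw deg 82.81
ramp side [ 0.5736 -0.03    1.4406  0.0482] yaw deg 82.54
bar [257.8 -18.6]
bar [255.4   1.1]
bar [255.4 -19. ]
bar [258.4   1.5]
bar [253.9  31. ]
bar [252.2 -31.4]
bar [262.5  30. ]
bar [260.9 -32.8]
cart [ 37.5 -32.5]
cart [  0.7 -32.7]
cart [34.8 29.2]
cart [-0.4 29. ]
jar [ 0.774 -0.05   0.07 ]
ring [ 0.768 -0.22   0.012]
model [ 0.686 -0.362  0.035]
pinkT1 [ 0.296 -0.095  0.06 ]
pinkT2 [ 0.356 -0.413  0.06 ]
pinkT3 [ 0.517 -0.443  0.06 ]
```

```bash
cat >> h.py <<'E'
PADDLE=np.array([.4693,-.3266,1.5497]); PAD=np.array([.4734,-.3157,1.6127]); RAMP=np.array([.5746,-.0279,1.4432])
def quat(yaw,flip=0):
    c,s=np.cos(yaw),np.sin(yaw)
    y=np.array([-s,c,0.]); x=np.array([0,0,-1.])
    if flip: y=-y
    return R.from_matrix(np.c_[x,y,np.cross(x,y)]).as_quat()
def rp(xf,lat=0.,clear=.009,gx=0.):
    """TCP position so that blade face is at ramp x=xf (m), blade bottom clear above floor. paddle level, ramp yaw"""
    c,s=np.cos(RAMP[2]),np.sin(RAMP[2]); x=xf-.134+gx
    z=.040+.0524*xf+clear+TZ
    return np.array([RAMP[0]+c*x-s*lat,RAMP[1]+s*x+c*lat,z])
TZ=.032
E
python3 - <<'E'
from h import *
print(R.from_quat(monitor.get_tool_rot()).as_matrix().round(3).tolist())
for fl in (0,1):
  for n,p,y in (("above",[*PADDLE[:2],.20],PADDLE[2]),("grasp",[*PADDLE[:2],.04],PADDLE[2]),("r-40",rp(-.04),RAMP[2]),("r255",rp(.255),RAMP[2]),("up",rp(-.04)+[0,0,.1],RAMP[2]),("pad",[*PAD[:2],.04],PAD[2])):
    q=kin.ik(list(map(float,p)),quat(y,fl)); print(fl,n,None if q is None else np.round(q,2))
print(rp(-.04),rp(.255))
E
```

```text
[[-0.0, 0.24, 0.971], [-0.001, 0.971, -0.24], [-1.0, -0.001, 0.0]]
0 above [-0.44  0.39  1.23  1.74 -0.38  1.28 -2.29]
0 grasp [-0.38  0.7   1.21  1.9  -0.75  1.09 -2.02]
0 r-40 [-0.62  0.65  1.22  1.83 -0.67  1.15 -2.44]
0 r255 [ 0.6   0.58 -1.09  1.71  0.56  1.19  2.37]
0 up [-0.66  0.47  1.22  1.73 -0.46  1.27 -2.6 ]
0 pad [-0.4   0.69  1.22  1.91 -0.74  1.09 -1.98]
1 above [-0.31  0.29  1.02  1.74 -0.26  1.26  0.75]
1 grasp [-0.27  0.55  1.02  1.9  -0.56  1.01  0.98]
1 r-40 [-0.42  0.45  0.87  1.83 -0.4   1.05  0.47]
1 r255 [-0.78  0.4   0.69  1.78 -0.28  1.06 -0.12]
1 up [-0.48  0.33  0.92  1.73 -0.28  1.22  0.39]
1 pad [-0.29  0.55  1.02  1.9  -0.55  1.    1.02]
[ 0.55245843 -0.20048549  0.078904  ] [0.5899973  0.09211635 0.094362  ]
```

```bash
python3 - <<'E'
from h import *
p=monitor.get_ee_pos(); ctrl.servo_line([p[0],p[1],.32],vel=.25); print(monitor.get_clock())
ctrl.movep([*PADDLE[:2],.2],quat(PADDLE[2],1)); print(monitor.get_clock(),monitor.get_ee_pos())
f=eyes.grab_frame("wrist"); cv2.imwrite("pics/w1.png",f["pixels"]); pickle.dump(f,open("w1.pkl","wb"))
c,s=np.cos(PADDLE[2]),np.sin(PADDLE[2])
for L in [(28,-8,73),(28,8,73),(-28,8,73),(-28,-8,73),(134,-20,34),(134,20,34),(126,20,34),(126,-20,34)]:
    L=np.array(L)/1000; print(proj(f,[PADDLE[0]+c*L[0]-s*L[1],PADDLE[1]+s*L[0]+c*L[1],L[2]]).round(1))
E
```

```text
0.6583
4.1917 [ 0.46984057 -0.32596976  0.19995718]
[[290.3 159.3]]
[[269.3 159.3]]
[[270.  227.1]]
[[289.6 227.1]]
[[305.6  15.5]]
[[254.3  15.4]]
[[254.5  26.5]]
[[305.4  26.6]]
```

View pics/w1.png

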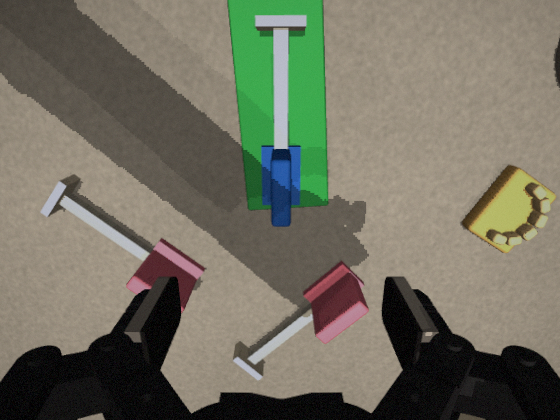

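```bash
python3 - <<'E'
from h import *
ctrl.servo_line([*PADDLE[:2],.040],vel=.15); print(monitor.get_clock(),monitor.get_ee_pos(),monitor.get_wrist_force())
jaws.grip(.0); print(monitor.get_clock(),monitor.get_finger_gap(),monitor.get_wrist_force(),monitor.get_ee_pos())
ctrl.servo_line([*PADDLE[:2],.130],vel=.15); print(monitor.get_clock(),monitor.get_ee_pos(),monitor.get_wrist_force(),monitor.get_moment())
for n in ("side","wrist"):
    f=eyes.grab_frame(n); cv2.imwrite(f"pics/{n}2.png",f["pixels"]); pickle.dump(f,open(f"{n}2.pkl","wb"))
crop(load("side2.pkl")["pixels"],200,170,320,290,5,"c5.png",1.8)
f=load("wrist2.pkl"); e=monitor.get_ee_pos()
c,s=np.cos(PADDLE[2]),np.sin(PADDLE[2])
for L in [(134,-20,26),(134,20,26),(126,20,26),(126,-20,26)]:
    L=np.array(L)/1000; print(proj(f,[e[0]+c*L[0]-s*L[1],e[1]+s*L[0]+c*L[1],L[2]+.098]).round(1), proj(load("side2.pkl"),[e[0]+c*L[0]-s*L[1],e[1]+s*L[0]+c*L[1],L[2]+.098]).round(1))
E
```

```text
5.4583 [ 0.46979982 -0.32701085  0.04084347] [ 0.11377264 -0.50565451 -0.11009513]
6.1 0.015036410800023754 [-0.18367564  0.26831958  3.07096276] [ 0.46947498 -0.32663277  0.04020816]
6.85 [ 0.46899669 -0.32606645  0.12921123] [ 0.44624887  0.56146068 -2.20121525] [-0.00480325 -0.00870879  0.00068295]
[[336. -64.]] [[256.4 204.2]]
[[223.7 -63.8]] [[233.  207.4]]
[[224.6 -38.8]] [[233.9 209.7]]
[[335.2 -38.9]] [[257.5 206.5]]
```

View pics/c5.png

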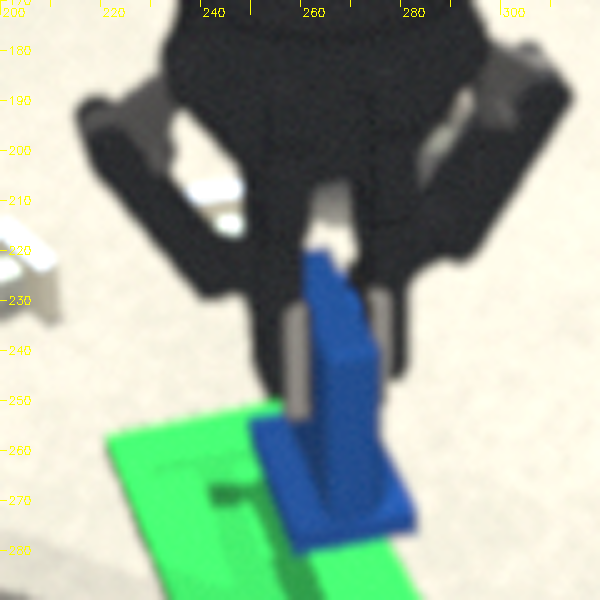

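View pics/wrist2.png

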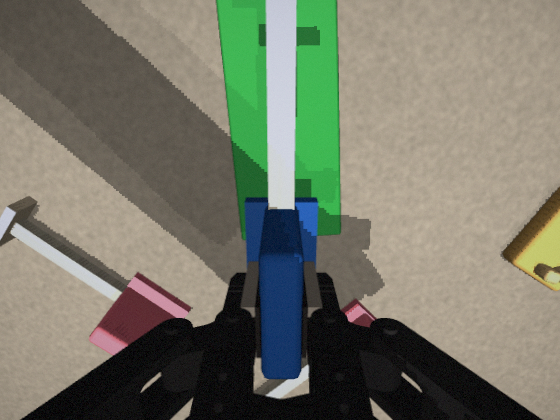

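```bash
python3 - <<'E'
from h import *
q=quat(RAMP[2],1)
ctrl.servo_line(rp(-.035)+[0,0,.05],rotation=q,vel=.2); print(monitor.get_clock())
ctrl.servo_line(rp(-.035),vel=.12); print(monitor.get_clock(),monitor.get_ee_pos(),rp(-.035))
for i in range(4):
    ctrl.wait(.1); print(np.round(monitor.get_wrist_force(),2))
for n in ("side","top","wrist"):
    f=eyes.grab_frame(n); cv2.imwrite(f"pics/{n}3.png",f["pixels"]); pickle.dump(f,open(f"{n}3.pkl","wb"))
crop(load("side3.pkl")["pixels"],220,140,330,250,5,"c6.png",1.8)
crop(load("top3.pkl")["pixels"],180,150,330,250,5,"c7.png",1.8)
E
```

```text
7.875
8.4417 [ 0.55292242 -0.19625464  0.07942291] [ 0.55309469 -0.19552614  0.079166  ]
[ 0.42 -0.55 -0.97]
[-0.02  0.55 -0.57]
[ 0.13 -0.01 -0.51]
[ 0.43  0.16 -1.05]
```

View pics/c6.png

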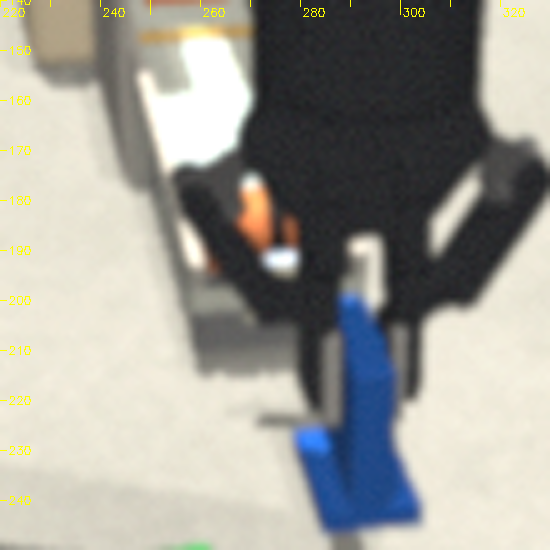

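View pics/c7.png

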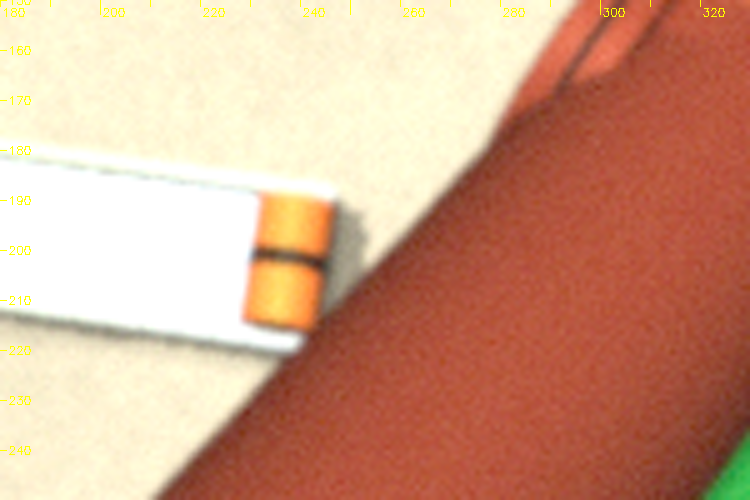

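View pics/wrist3.png

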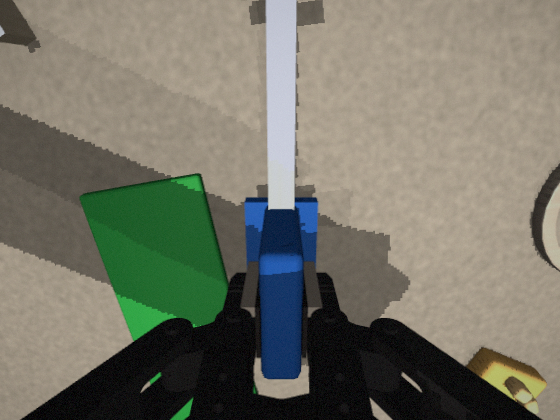

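```bash
cat >> h.py <<'E'
U=np.array([np.cos(RAMP[2]),np.sin(RAMP[2]),0])
def push_force(n=6,base=0.):
    a=[]
    for _ in range(n):
        ctrl.wait(.02); a.append(-(np.array(monitor.get_wrist_force())@U))
    return float(np.mean(a))-base
def xface():
    e=np.array(monitor.get_ee_pos()); return float((e[:2]-RAMP[:2])@U[:2]+.134)
E
python3 - <<'E'
from h import *
print("base",push_force(20))
for x,v in ((.02,.04),(.12,.06),(.215,.06)):
    st=ctrl.servo_line(rp(x),vel=v,max_force=5); print(x,st,round(monitor.get_clock(),2),round(xface(),4),monitor.get_ee_pos()[2]-rp(xface())[2],push_force(),np.round(monitor.get_wrist_force(),2))
    if st: break
for n in ("side","top","wrist"):
    f=eyes.grab_frame(n); cv2.imwrite(f"pics/{n}4.png",f["pixels"]); pickle.dump(f,open(f"{n}4.pkl","wb"))
crop(load("side4.pkl")["pixels"],210,80,320,215,4,"c8.png",1.8)
E
```

```text
base 0.22694810741815918
0.02 False 10.85 0.0197 4.288730653276285e-05 0.14573285056520333 [-0.68 -0.15 -1.95]
0.12 False 12.77 0.1196 2.2577616911087506e-05 0.16640415780047207 [-0.9  -0.43 -0.14]
0.215 False 14.6 0.2145 4.152680482533144e-05 -0.07352120556599295 [-0.2   1.21 -0.65]
```

View pics/c8.png

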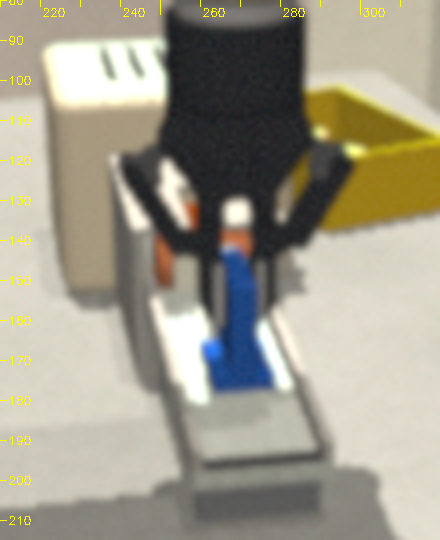

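View pics/wrist4.png

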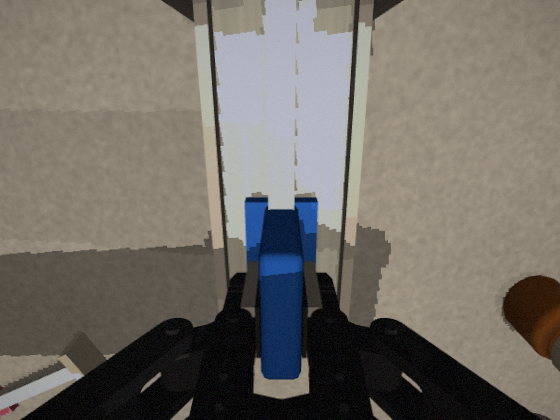

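View pics/top4.png

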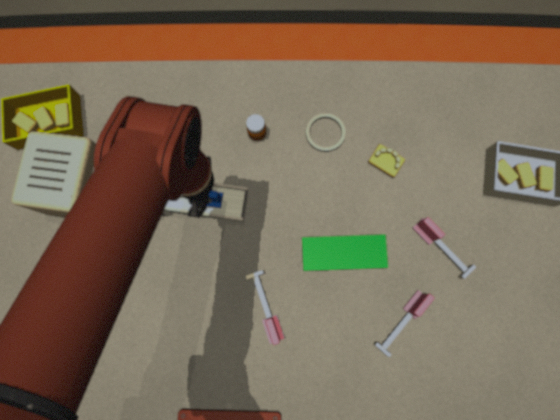

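```bash
python3 - <<'E'
from h import *
x=.2145
while x<.2515:
    x+=.0025
    st=ctrl.servo_line(rp(x),vel=.015,max_force=7); F=push_force(4); print(round(x,4),st,round(monitor.get_clock(),2),round(xface(),4),round(F,2),np.round(monitor.get_wrist_force(),1))
    if st or F>5: break
f=eyes.grab_frame("side"); cv2.imwrite("pics/side5.png",f["pixels"])
crop(f["pixels"],210,80,320,215,4,"c9.png",1.8)
E
```

```text
0.217 False 15.2 0.2171 0.38 [-0.5 -0.9 -1.5]
0.2195 False 15.58 0.2196 0.2 [-0.3  0.5 -0.9]
0.222 False 15.97 0.222 0.01 [-0.   0.2 -0.8]
0.2245 False 16.35 0.2246 0.35 [-0.4 -0.4 -1.5]
0.227 False 16.73 0.227 0.64 [ 0.6 -1.  -1.7]
0.2295 False 17.12 0.2297 0.25 [ 0.4 -0.6 -1.7]
0.232 False 17.5 0.2321 0.42 [ 1.5 -0.8 -0.7]
0.2345 False 17.88 0.2346 -0.11 [ 0.5 -0.2 -0.5]
0.237 False 18.27 0.2371 0.03 [ 0.4 -0.  -1.5]
0.2395 False 18.65 0.2395 0.05 [-0.2 -0.5 -1.7]
0.242 False 19.03 0.242 0.13 [ 0.6 -0.1 -0.5]
0.2445 False 19.42 0.2446 -0.1 [ 0.1  0.3 -2. ]
0.247 False 19.8 0.247 0.2 [ 0.6 -0.3 -1.2]
0.2495 False 20.18 0.2496 -0.14 [ 0.9  0.6 -1. ]
0.252 False 20.57 0.252 0.64 [ 0.4 -0.4 -0.8]
```

View pics/c9.png

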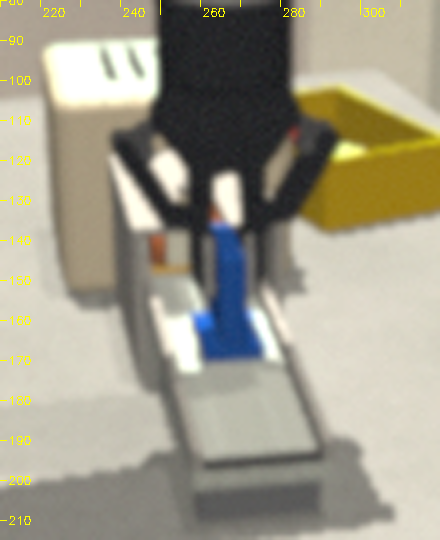

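```bash
python3 - <<'E'
from h import *
s=load("side0.pkl"); 
def W(x,y,z): 
    c,sn=U[0],U[1]; return [RAMP[0]+c*x-sn*y,RAMP[1]+sn*x+c*y,z]
for xc in (.2325,.245,.27,.275):
    fl=.04+.0524*xc
    for y in (.03,-.03): print(xc,y,"bottom",proj(s,W(xc,y,fl)).round(1),"rear mid",proj(s,W(xc-.018,y,fl+.018)).round(1),"top",proj(s,W(xc,y,fl+.036)).round(1))
for y in (.03,-.03): print("bar",proj(s,W(.257,y,.0575)).round(1),"buf",proj(s,W(.2886,y,.055+.018)).round(1))
f=cv2.imread("pics/side5.png"); crop(f,235,120,285,160,14,"c10.png",2.2)
E
```

```text
0.2325 0.03 bottom [[248.3 151.5]] rear mid [[248.9 147.6]] top [[247.9 138.5]]
0.2325 -0.03 bottom [[270.9 150.1]] rear mid [[272.  146.2]] top [[270.8 137.2]]
0.245 0.03 bottom [[247.8 149.5]] rear mid [[248.4 145.6]] top [[247.4 136.6]]
0.245 -0.03 bottom [[270.1 148.1]] rear mid [[271.2 144.2]] top [[270.1 135.3]]
0.27 0.03 bottom [[246.7 145.6]] rear mid [[247.3 141.7]] top [[246.3 132.9]]
0.27 -0.03 bottom [[268.6 144.2]] rear mid [[269.7 140.3]] top [[268.6 131.6]]
0.275 0.03 bottom [[246.5 144.8]] rear mid [[247.  140.9]] top [[246.1 132.1]]
0.275 -0.03 bottom [[268.3 143.5]] rear mid [[269.4 139.6]] top [[268.3 130.9]]
bar [[247.2 146.2]] buf [[245.7 136.6]]
bar [[269.4 144.8]] buf [[267.5 135.3]]
```

View pics/c10.png

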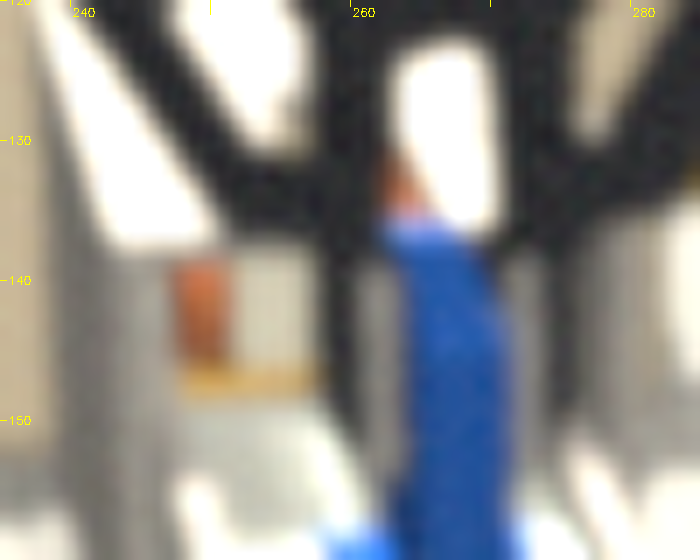

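```bash
python3 - <<'E'
from h import *
x=.252; B=.2
while x<.262:
    x+=.001
    st=ctrl.servo_line(rp(x),vel=.01,max_force=5); F=push_force(5,B); print(round(x,4),st,round(monitor.get_clock(),2),round(xface(),4),round(F,2),np.round(monitor.get_wrist_force(),1),round(monitor.get_moment()[0],2))
    if st or F>5: break
E
```

```text
0.253 False 20.95 0.2526 2.81 [-0.2 -3.2  0.7] -0.64
0.254 False 21.28 0.2535 5.23 [-0.2 -5.6  0.4] -1.15
```

```bash
python3 - <<'E'
from h import *
x=.254; B=.2
while x<.262:
    x+=.0005
    st=ctrl.servo_line(rp(x),vel=.01,max_force=4); F=push_force(8,B); print(round(x,4),st,round(monitor.get_clock(),2),round(xface(),4),round(F,2),round(monitor.get_ee_pos()[2]-rp(x)[2],4))
    if st or F>7.4: break
for i in range(5): 
    ctrl.wait(.15); print(round(push_force(8,B),2))
f=eyes.grab_frame("side"); cv2.imwrite("pics/side6.png",f["pixels"]);crop(f["pixels"],235,120,285,160,14,"c11.png",2.2)
print(monitor.get_clock())
E
```

```text
0.2545 False 21.67 0.2539 5.23 -0.0
0.255 False 22.05 0.2541 6.0 0.0
0.2555 False 22.43 0.2545 6.79 0.0
0.256 False 22.82 0.2547 7.25 0.0
0.2565 False 23.2 0.255 7.5 -0.0
7.58
7.46
7.48
7.93
7.84
24.6667
```

View pics/c11.png

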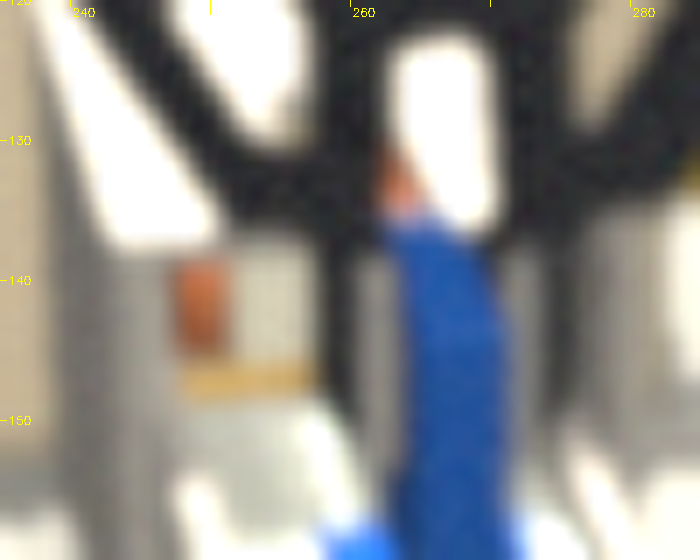

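```bash
python3 - <<'E'
from h import *
B=.2
ctrl.wait(.5)
for x in (.254,.252,.250,.246): 
    ctrl.servo_line(rp(x),vel=.006); print(x,round(monitor.get_clock(),2),round(xface(),4),round(push_force(5,B),2))
ctrl.servo_line(rp(.20),vel=.06)
ctrl.servo_line(rp(.0),vel=.12)
ctrl.servo_line(rp(-.05),vel=.12); print(monitor.get_clock(),np.round(monitor.get_wrist_force(),1))
for n in ("side","wrist"):
    f=eyes.grab_frame(n); cv2.imwrite(f"pics/{n}7.png",f["pixels"])
crop(cv2.imread("pics/side7.png"),210,80,320,215,4,"c12.png",1.8)
E
```

```text
0.254 25.73 0.254 3.81
0.252 26.3 0.2525 1.08
0.25 26.87 0.2501 -0.61
0.246 27.77 0.246 -0.31
31.15 [ 0.5  0.  -1.7]
```

View pics/c12.png

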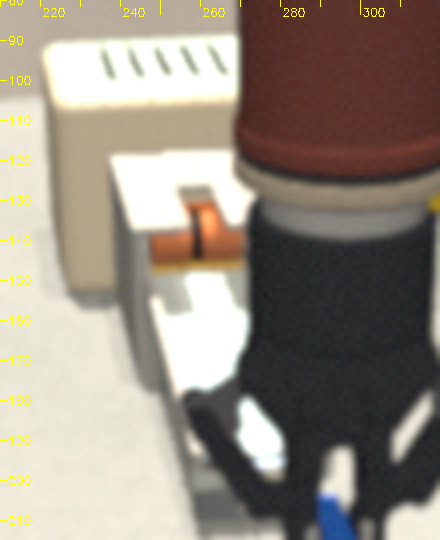

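View pics/wrist7.png

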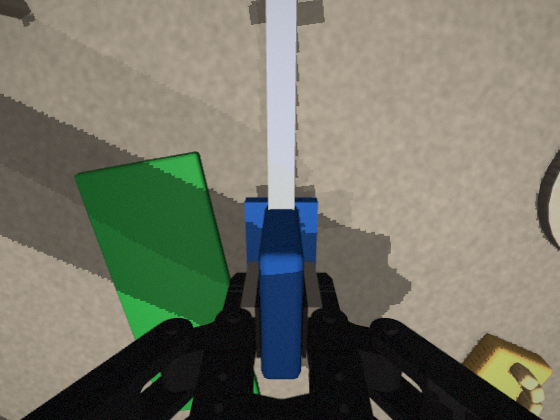

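```bash
python3 - <<'E'
from h import *
T=np.array([.4714,-.3212]); q=quat(1.581,1)
e=np.array(monitor.get_ee_pos()); ctrl.servo_line([e[0],e[1],.13],vel=.15)
ctrl.servo_line([*T,.11],rotation=q,vel=.2); print(monitor.get_clock(),monitor.get_ee_pos())
ctrl.servo_line([*T,.045],vel=.1)
st=ctrl.servo_line([*T,.036],vel=.01,max_force=4); print(st,monitor.get_clock(),monitor.get_ee_pos(),np.round(monitor.get_wrist_force(),1),np.round(monitor.get_moment(),2))
for n in ("side","wrist"):
    f=eyes.grab_frame(n); cv2.imwrite(f"pics/{n}8.png",f["pixels"])
crop(cv2.imread("pics/side8.png"),210,235,310,335,6,"c13.png",1.8)
E
```

```text
32.5917 [ 0.47190621 -0.32024933  0.10953525]
True 33.9667 [ 0.47157619 -0.32116286  0.04017756] [-1.2  1.3  6.5] [ 0.08  0.28 -0.01]
```

View pics/c13.png

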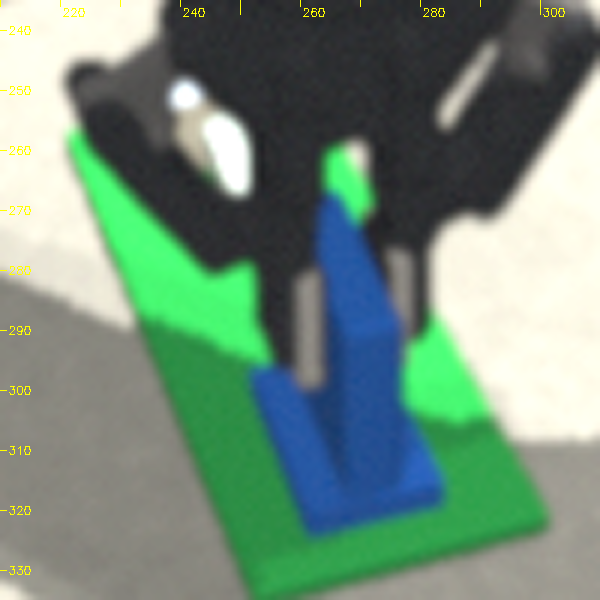

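Foot contact occurred at z = 40.2 mm, the grasp height, so the paddle is standing flat on the pad. I'm releasing it.

```bash
python3 - <<'E'
from h import *
jaws.grip(.06); print(monitor.get_clock(),monitor.get_finger_gap(),np.round(monitor.get_wrist_force(),1))
e=np.array(monitor.get_ee_pos()); ctrl.servo_line([e[0],e[1],.20],vel=.12)
ctrl.servo_line([.45,-.20,.33],vel=.25); ctrl.wait(.5); print(monitor.get_clock(),np.round(monitor.get_wrist_force(),1))
for n in ("side","top"):
    f=eyes.grab_frame(n); cv2.imwrite(f"pics/{n}9.png",f["pixels"])
s=cv2.imread("pics/side9.png"); crop(s,200,80,320,220,4,"c14.png",1.8); crop(s,210,235,310,335,5,"c15.png",1.8)
E
```

```text
34.5667 0.060137874658762906 [ 0.3 -0.4  0.7]
37.4167 [ 0.1  0.8 -0.3]
```

View pics/side9.png

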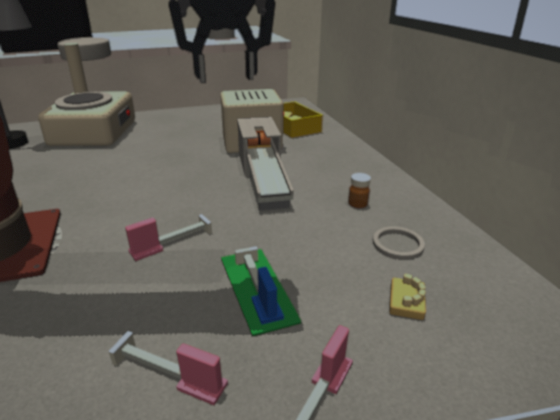

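View pics/c15.png

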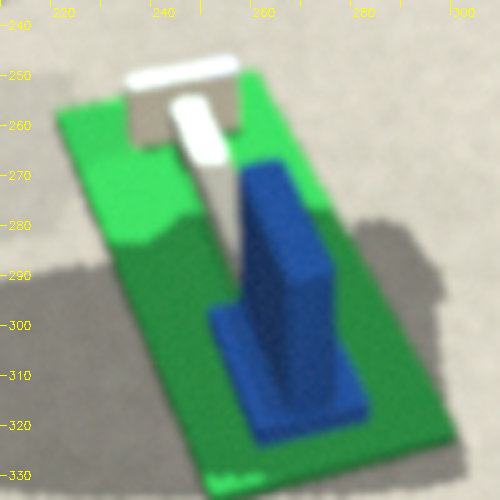

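View pics/top9.png

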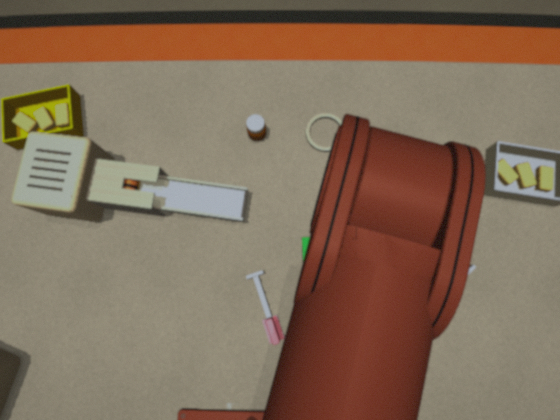

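View pics/c14.png

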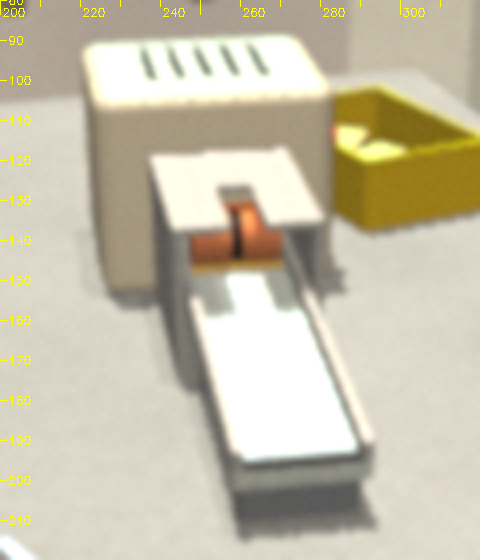

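The final side view shows the cartridge behind the bar (copper at about 248–270, 131–146, bar in front at row 147). The paddle stands upright on the pad, and the jar, ring and model have not moved. I'm handing in the job.

```bash
python3 -c "
from h import *
workorder.job_done(); print(monitor.get_clock())"
```

```text
the job is handed in; nothing more can be done
the job is handed in; nothing more can be done
```

The job is done and handed in at about 37.5 s of the 64 s allowed.

- **Push:** I gripped the blue paddle and rolled the cartridge up the ramp and over the brass bar. I then held it against the buffer at about 7.5–7.9 N for roughly 2 s. No force reading I took was above 8 N, but I sampled the force between steps rather than continuously.
- **Ease-off:** I backed off slowly, and the force had dropped to about zero by the time the blade was clear. The last pictures show the cartridge lodged behind the bar.
- **Paddle:** It stands upright on the green pad, released, with the arm clear of everything. I set it about 6 mm from where I found it, midway to the pad's marked origin, because it started about 12 mm off that origin.
- **Other objects:** The jar and the plaster model look unmoved, and the hand never touched the cartridge. The arm partly hid the ring in the last top view, but the side view shows it in place.

No check failed or disagreed. I saw no clear force rise as the cartridge crossed the bar: the readings stayed within the roughly 0.5 N noise. I confirmed the crossing from the pictures and from the buffer's spring-like response instead.

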